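# Release the centrifuge rotor lock with the T-handled rotor key

### The job

The lid of the bench centrifuge is open and its rotor lock has to be released. Lift the T-handled rotor key up and off its double hook, stand its shaft upright in the bore in the middle of the rotor, turned so that the small key on the shaft slips into the keyway of the hub, and keep pushing against the lock spring until the collar of the shaft is fully down on the hub. Finish with the gripper still holding the key there, upright and pressed fully home (the spring lifts it again if you let go), and leave the timer, marker and beaker on the bench alone.

Things in the scene. Friction and masses are not known exactly. Their poses are not given: they have to be found in the camera images.
- rotor_key: loose steel T-handled key, 109 mm tall, 0.14 to 0.23 kg. Origin: centre of its shaft's flat foot; z up the shaft, y along the crossbar, feather key on the -x side. Shaft 14 mm in diameter with a 3 mm cone at the foot; collar 26 mm in diameter at z 36 to 42 mm; neck 12 mm. It starts hanging upright by its crossbar in the double hook, turned as key_hanger
- key_feather (a point): middle of the outer face of the rotor key's small key (feather): 11.5 mm from the shaft axis on the -x side, 20 mm above the foot; axes as rotor_key. The feather is 6 mm wide (y) and runs from 12 to 28 mm above the foot, so the first 12 mm of the shaft are a plain round pilot
- key_grip (a point): centre of the rotor key's dark grip block, on the shaft axis 98 mm above the foot, axes as rotor_key. Block 16 mm (x) by 26 mm (y) by 22 mm tall; the crossbar through it is 10 mm in diameter and 116 mm long; an engraved line on its top points to the feather's side. Grasp the block from above, fingers closing along x, between the prongs
- key_hanger: fixed stand: grey plate 120 x 108 x 12 mm (x -38 to +82 mm) with two steel wires of 6 mm diameter that rise at x +66, y -36 and +36 mm and run forward to -x as two hook prongs, 66 mm free between them, with a V dip at x 0 and upturned black-tipped ends at x -22 mm, 167 mm above the bench. Origin on the bench straight under the dips. Nothing is above the key
- hook_seat (a point): where the crossbar's middle lies when the key hangs in the hooks: 150 mm above the bench, axes as key_hanger. The bar must rise 25 mm to clear the upturned ends
- centrifuge: fixed white bench centrifuge, 236 x 206 x 125 mm, front panel to its -x side, a round bowl of 162 mm diameter in its top; the open lid leans back at the rear (+x) edge from x +120 mm, up to 0.35 m above the bench. Origin on the bench under the rotor axis
- hub_mouth (a point): centre of the rotor's steel hub face, 105 mm above the bench, 20 mm below the bowl's rim; z up along the bore, keyway on the -x side: the key fits when its axes are parallel to these. Face 38 mm in diameter; bore 17 mm, 41 mm deep; keyway 8 mm wide, out to 13 mm from the axis, full depth. An engraved line on the rotor's cone marks its side. A 0.35 N m brake holds the rotor
- lock_pin (a joint): travel of the spring-loaded lock pin in the bore, m: 0 when up (its top 24 mm below the hub's face), 0.012 when pushed right down, which is where the collar of the key meets the hub. It pushes back with 4 N at 0 and 10 N at 0.012
- timer: bystander, flat white lab timer, 62 x 68 x 18 mm, origin at the centre of its underside
- marker: bystander, lab marker lying on the bench, 129 x 18 x 19 mm, origin at the centre of its underside, length along x
- beaker: bystander, small clear beaker, 54 mm in diameter and 70 mm tall, origin at the centre of its underside
Mind the look-alikes: they are no part of the job. There is more than one size of the key_hanger; the one meant has the size given above.

How it is judged:
By the outcome, as a careful person would: the job done as asked, in the order asked, and still so for the second after the job is handed in, while the arm keeps its last pose, push and grip.
It also fails if it takes over 40 s, if anything falls off the work surface, if the arm or the gripper's body presses on something with over 40 N, if the wrist force passes 120 N, or if a joint passes its speed limit or range.

### The arm

A 7-joint arm with a two-finger parallel gripper is mounted at the origin on a cart in front of the work surface, level with it; the furniture and walls round the work are solid. World frame = base frame: x ahead of the robot, y to its left, z up, the work surface at z = 0. Lengths are in m, angles in rad, forces in N, time in s.
With the tool pointing down it reaches from about 0.4 to 0.925 m from the base axis. Payload 5.6 kg.
Tool frame: the origin (TCP) lies midway between the tips of the shut fingers; the grasp point (between the pads) lies 19 mm behind it (r.pinch_z is the z of the grasp point in the tool frame, in m); z points along the fingers, y is the line along which they close (so a half turn about z gives the same grasp; the last joint's range is limited). The gripper opens to 85 mm and grips with 20 to 120 N. Pads are 22 mm wide; open, the fingers measure 114 mm over their backs; the gripper's body (76 mm by 85 mm) begins 54 mm behind the grasp point. The pads swing forward as they close: fully open they stand 13 mm farther back than shut.
Start: joints at [1.188, 0.468, -0.012, 1.603, 0.006, 1.071, -0.056], TCP at [0.217, -0.613, 0.231] pointing down, gripper open.
Joint ranges: [-2.53, 2.53], [-0.31, 2.02], [-1.57, 1.55], [0.28, 2.44], [-1.29, 4.43], [0.15, 1.84], [-2.92, 2.92]. Speed limits (rad/s): [2.57, 2.57, 3.14, 3.14, 3.14, 3.14, 3.14].

### API

Orientations are given as a unit quaternion [w, x, y, z].
In Python, from cell import r gives the robot as it stands.
- The arm moves only by the tool servo_tool, never from a script. Its argument "rows" is a list of rows, each a list of 4 numbers: the shift along the tool's x, y, z in m, then the turn about the tool's z in rad. In form: [[tx, ty, tz, turn], ...]. A call has 1 to 12 rows; each row is the pose to reach, as a shift and turn from the pose commanded when the call began, along the tool's axes at that moment; what a row does not reach only later rows make up. A row lasts 1/10 s, in which the tool goes at most 50 mm and 8.59 degrees, less where a joint would pass 70% of its speed; a pose out of reach is approached as far as the arm can. A call with a gripper value outside its range is refused whole. "fingers" is the opening in per cent of the stroke, from 0 (shut) to 100 (fully open), set as the call begins (left out, the last holds). The fingers move at their own pace and stop on an object; "grip_force" is the grip in N (left out, the last holds). Time passes only in rows, so rows that repeat a pose let the fingers close. It gives the time, the measured TCP pose, the force, the opening and the grip force at its end, in the units of the state.
- r.observe(): the state, without advancing time (a new reading comes with each control period).
- r.read_camera(name): name is "scene" or "top" or "wrist"; returns the picture (400x640x3 uint8, blue, green, red); there is no depth.
- r.calibration(name): a dict with "mtx" (3x3 intrinsics, pixels), "R" (3x3) and "t" (3): a world point X has camera coordinates R X + t. Camera axes: x right, y down, z forward; pixel columns grow to the right and rows downward; lengths in m; the calibration is good to about 2 mm. A picture is of the moment at which its call begins: read the wrist's pose just before it. calibration takes no time and is no camera call; for the wrist camera it gives the pose at the moment of the call.
- r.finish_job(): hands the job in; it is judged then, once.
Trained networks look in the newest picture that a camera, given by its name, has taken for a name from the list of things; names that differ only in an ending like _2 or _b are one class to them, and where a whole thing is asked for, a point or a joint stands for the part that bears it (a point fixed in the world has none). Each returns a list of dicts, best first, with "score" (0 to 1); they miss things now and then, are a little off and sometimes report something else, mostly with a low value. They report only what shows in the picture. A call takes as long as a camera call. They do not tell look-alikes from the thing itself.
- r.masks_of(camera, target): "mask" (400x640 bool, what is visible of it) and "at" ([column, row] in pixels, amid what is visible of it).
- r.pinpoint(camera, target): "at" ([column, row] in pixels: a listed point, or the origin of a listed thing).
The state is a dict: "t": time; "joint_positions": joint angles; "dq": joint speeds; "tau": joint torques, N m; "eef_pos": TCP position; "eef_rot": TCP orientation; "contact_force": force on the tool from outside, world axes, zero at the start; "wrist_torque": the same for the moment, N m; "finger_gap": opening from 0.0 (shut) to 1.0 (fully open); "grasp_force": force on a finger pad.
Only numpy, scipy, OpenCV 4.12 (cv2) and the standard library are available. Lean on these libraries where they do the work, as an engineer would, in place of code of your own. Each camera call takes 0.05 s, during which the arm holds its last target. There are 200 camera calls.

## Working session

There is one attempt and no reset: what is moved stays moved. The work goes in short steps, Python scripts to look and compute and a tool call to move; the robot and the scene stay as the last step left them, time stands still between calls to the robot, and variables do not carry over. Pictures are saved under pics/ and viewed, at most 10 in all, crops included, and the job is handed in when it is done.

Besides the shell and the picture viewer there is one more tool, called by a JSON object that holds its "fn" and its "kwargs", one argument or row to a line. servo_tool: Moves the arm, as the interface text tells. Its arguments: {"type":"object","properties":{"rows":{"type":"array","items":{"type":"array","items":{"type":"number"}}},"fingers":{"type":"number"},"grip_force":{"type":"number"}},"required":["rows"]}

```bash
mkdir -p pics; ls
cat > h.py <<'E'
from cell import r
import numpy as np, cv2
def ray(c,p):
    k=r.calibration(c);K,R,t=[np.array(k[a],float) for a in("mtx","R","t")]
    d=R.T@np.linalg.solve(K,[p[0],p[1],1]);o=-R.T@t;return o,d/np.linalg.norm(d)
def tri(rs):
    A=np.zeros((3,3));b=np.zeros(3)
    for o,d in rs:
        P=np.eye(3)-np.outer(d,d);A+=P;b+=P@o
    x=np.linalg.solve(A,b);return x,[round(float(np.linalg.norm((np.eye(3)-np.outer(d,d))@(x-o)))*1000,1) for o,d in rs]
def atz(ra,z):
    o,d=ra;return o+d*(z-o[2])/d[2]
def proj(c,X):
    k=r.calibration(c);p=np.array(k["mtx"])@(np.array(k["R"])@X+np.array(k["t"]));return p[:2]/p[2]
E
python3 - <<'E'
from h import *
s=r.observe();print({k:np.round(v,3).tolist() for k,v in s.items()},r.pinch_z)
for c in("scene","top"):
    cv2.imwrite(f"pics/{c}.png",r.read_camera(c))
    for n in("rotor_key","key_grip","key_feather","key_hanger","hook_seat","centrifuge","hub_mouth","timer","marker","beaker"):
        print(c,n,[(np.round(q["at"],1).tolist(),round(float(q["score"]),2)) for q in r.pinpoint(c,n)[:4]])
E
```

```text
pics
{'t': 0.0, 'joint_positions': [1.188, 0.468, -0.012, 1.604, 0.006, 1.071, -0.056], 'dq': [0.001, -0.0, 0.002, -0.001, -0.001, 0.001, -0.001], 'tau': [-0.0, -53.239, 0.021, -25.13, 0.011, 0.008, -0.0], 'eef_pos': [0.216, -0.612, 0.23], 'eef_rot': [-0.001, 0.986, 0.169, -0.0], 'contact_force': [-0.981, 0.296, -0.547], 'wrist_torque': [0.018, 0.026, -0.067], 'grasp_force': 0.0, 'finger_gap': 0.995} -0.0187
scene rotor_key []
scene key_grip [([333.9, 194.6], 0.55)]
scene key_feather []
scene key_hanger [([388.1, 315.1], 0.95), ([338.0, 233.8], 0.8)]
scene hook_seat [([393.5, 280.2], 0.86), ([331.3, 191.9], 0.69)]
scene centrifuge [([280.9, 195.3], 0.86), ([336.7, 235.3], 0.19)]
scene hub_mouth [([276.8, 165.2], 0.59), ([330.2, 195.0], 0.17)]
scene timer [([345.2, 273.2], 0.88), ([335.8, 236.5], 0.51)]
scene marker [([287.4, 238.3], 0.52)]
scene beaker [([378.8, 269.0], 0.84)]
top rotor_key [([319.4, 195.1], 0.69), ([371.8, 240.3], 0.39)]
top key_grip []
top key_feather [([325.5, 198.5], 0.49)]
top key_hanger [([432.6, 252.4], 0.84), ([320.3, 201.8], 0.73)]
top hook_seat [([447.7, 250.6], 0.76)]
top centrifuge [([203.6, 173.9], 0.96)]
top hub_mouth [([197.4, 166.8], 0.74)]
top timer [([371.6, 239.1], 0.82)]
top marker [([291.9, 240.5], 0.69)]
top beaker [([395.5, 214.7], 0.73)]
```

Run:
```python
import cv2,numpy as np
a=cv2.imread("pics/scene.png")[90:390,200:500];b=cv2.imread("pics/top.png")[90:310,120:500]
a=cv2.resize(a,(600,600),interpolation=2);cv2.imwrite("pics/s2.png",a);cv2.imwrite("pics/t2.png",cv2.resize(b,None,fx=2.1,fy=2.1,interpolation=2))
from h import *
print(tri([ray("scene",(333.9,194.6)),ray("top",(319.4,195.1))]),tri([ray("scene",(276.8,165.2)),ray("top",(197.4,166.8))]))
for n,p in dict(hub=(197.4,166.8),).items(): print(n,atz(ray("top",p),.105))
print("grip",atz(ray("top",(319.4,195.1)),.15),"hangers",atz(ray("top",(320.3,201.8)),0),atz(ray("top",(432.6,252.4)),0),"cent",atz(ray("top",(203.6,173.9)),0))
for n,p in dict(timer=(371.6,239.1),marker=(291.9,240.5),beaker=(395.5,214.7)).items(): print(n,atz(ray("top",p),.0))
```

```text
(array([ 0.46393626, -0.28947469,  0.13986373]), [8.4, 8.4]) (array([0.52172926, 0.03214166, 0.12027038]), [3.4, 3.4])
hub [0.52788993 0.0348738  0.105     ]
grip [ 0.45594829 -0.28368547  0.15      ] hangers [ 0.46067188 -0.28923009  0.        ] [ 0.32606222 -0.61024197  0.        ] cent [0.53145806 0.04854143 0.        ]
timer [ 0.35855013 -0.43724037  0.        ]
marker [ 0.34824716 -0.21228731  0.        ]
beaker [ 0.42996942 -0.50531966  0.        ]
```

View pics/s2.png

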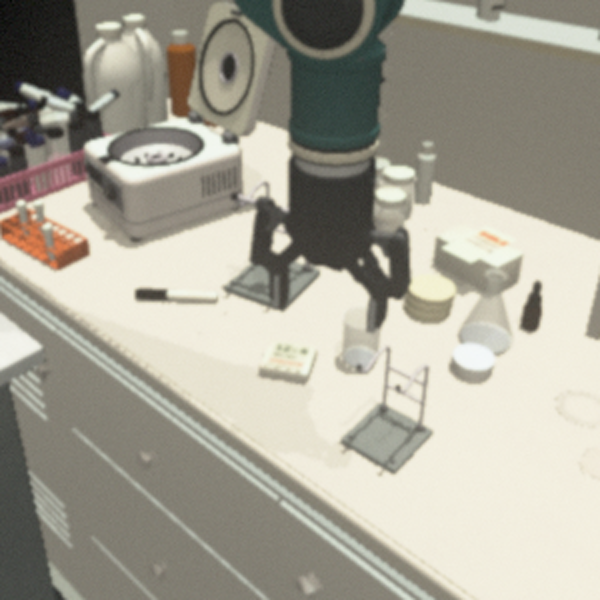

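View pics/t2.png

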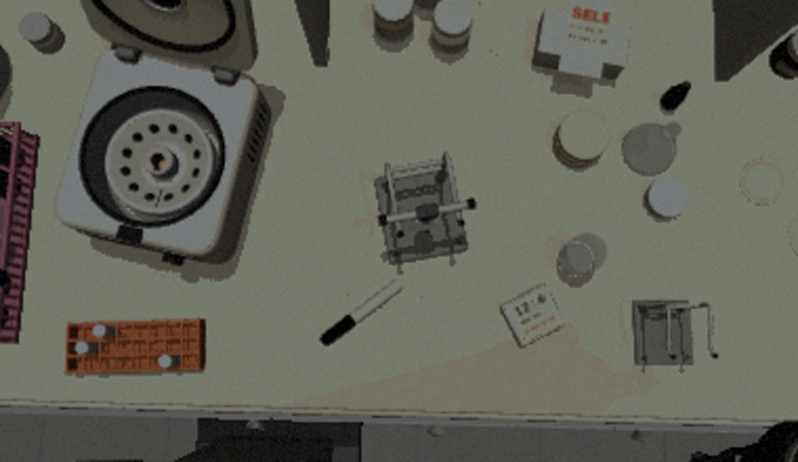

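```bash
cat >> h.py <<'E'
from scipy.spatial.transform import Rotation as Ro
def go(X,yaw=None):
    "shift/turn for TCP to world X, tool-x yaw (deg)"
    s=r.observe();R=Ro.from_quat(np.roll(s["eef_rot"],-1)).as_matrix()
    psi=np.degrees(np.arctan2(R[1,0],R[0,0]));t=0 if yaw is None else np.radians((psi-yaw+180)%360-180)
    print("pos",np.round(s["eef_pos"],4),"psi",round(psi,2),"tilt",np.round(R[:,2],4),"F",np.round(s["contact_force"],1),"t",s["t"],"q7",round(s["joint_positions"][6],2))
    print("shift",np.round(R.T@(np.array(X)-s["eef_pos"]),4),"turn",round(float(t),4))
E
python3 - <<'E'
from h import *
f=lambda x,y:(120+x/2.1,90+y/2.1)
a=atz(ray("top",f(383,219)),.15);b=atz(ray("top",f(472,203)),.15);d=a-b
print(a,b,np.linalg.norm(d),"yaw",np.degrees(np.arctan2(d[1],d[0]))-90,(a+b)/2)
h=atz(ray("top",f(160,160)),.105);m=atz(ray("top",f(158,197)),.1);print(h,m)
m=(a+b)/2
for y in (90,-90): go([m[0],m[1],.40],y-8)
for k in("R","t"):print(r.calibration("wrist")[k])
E
```

```text
[ 0.45668682 -0.24164427  0.15      ] [ 0.4790705  -0.34601194  0.15      ] 0.10674099969218838 yaw 12.104821347742273 [ 0.46787866 -0.2938281   0.15      ]
[0.52940934 0.03811977 0.105     ] [0.48369897 0.03860576 0.1       ]
pos [ 0.2166 -0.6129  0.2313] psi 19.46 tilt [ 0.e+00 -1.e-04 -1.e+00] F [ 0.6 -0.2 -0.2] t 1.1 q7 -0.06
shift [ 0.3432 -0.2171 -0.1687] turn -1.0914
pos [ 0.2166 -0.6129  0.2313] psi 19.46 tilt [ 0.e+00 -1.e-04 -1.e+00] F [ 0.6 -0.2 -0.2] t 1.1 q7 -0.06
shift [ 0.3432 -0.2171 -0.1687] turn 2.0501
[[ 3.33912213e-01 -9.42604060e-01  4.68829971e-04]
 [-9.04612339e-01 -3.20313995e-01  2.81203593e-01]
 [-2.64913476e-01 -9.43214237e-02 -9.59648018e-01]]
[-0.65111151 -0.03681472  0.37838483]
```

{"fn": "servo_tool", "kwargs": {
  "rows": [
    [0.04,-0.025,-0.06,-0.14],
    [0.08,-0.05,-0.11,-0.28],
    [0.12,-0.075,-0.13,-0.42],
    [0.16,-0.1,-0.13,-0.56],
    [0.2,-0.125,-0.13,-0.7],
    [0.24,-0.15,-0.13,-0.85],
    [0.28,-0.18,-0.13,-1.0],
    [0.32,-0.2,-0.13,-1.15],
    [0.343,-0.217,-0.13,-1.3],
    [0.343,-0.217,-0.13,-1.44],
    [0.343,-0.217,-0.13,-1.44],
    [0.343,-0.217,-0.13,-1.44]
  ]
}}

```text
t: 2.3
eef_pos: [0.467, -0.2951, 0.3612]
eef_rot: [0.0, 0.631, 0.775, -0.0]
contact_force: [-1.1, -0.5, -0.5]
finger_gap: 0.994
grasp_force: 0.0
```

```bash
cat > look.py <<'E'
from h import *
import sys,json
tag=sys.argv[1];out={}
c=r.calibration("wrist");im=r.read_camera("wrist");cv2.imwrite(f"pics/{tag}.png",im)
out={"cal":{k:np.array(c[k]).tolist() for k in("mtx","R","t")}}
for n in sys.argv[2:]:
    p=[(np.array(q["at"]).tolist(),float(q["score"])) for q in r.pinpoint("wrist",n)[:3]];out[n]=p
    print(n,[(np.round(a,1),round(s,2)) for a,s in p])
json.dump(out,open(f"{tag}.json","w"))
go([.468,-.294,.36],102)
E
python3 look.py w1 rotor_key key_grip key_feather key_hanger hook_seat hub_mouth
```

```text
rotor_key [(array([313.2, 158.4]), 0.77), (array([313.6, 166.7]), 0.27)]
key_grip [(array([316.4, 171.5]), 0.8)]
key_feather [(array([306.9, 162.5]), 0.63)]
key_hanger [(array([316.7, 152. ]), 0.95), (array([214.8, 295.7]), 0.59)]
hook_seat [(array([314.1, 166.8]), 0.76)]
hub_mouth []
pos [ 0.4673 -0.2945  0.3613] psi 101.86 tilt [-1.e-04 -1.e-04 -1.e+00] F [-1.2 -0.4  0.6] t 2.65 q7 0.62
shift [0.0004 0.0008 0.0013] turn -0.0024
```

View pics/w1.png

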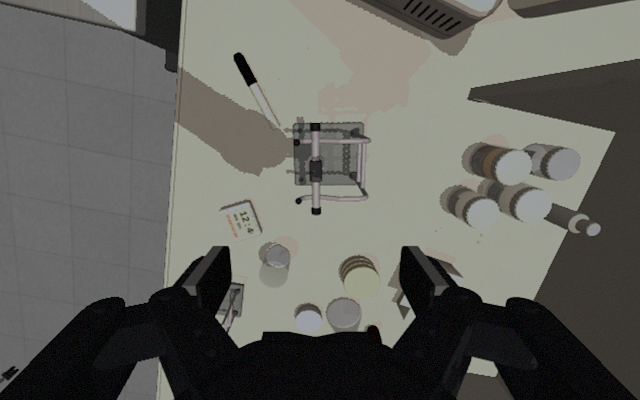

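```bash
cat >> h.py <<'E'
import json
def wray(tag,n=None,p=None):
    J=json.load(open(tag+".json"));c=J["cal"];K,R,t=[np.array(c[a]) for a in("mtx","R","t")]
    p=p or J[n][0][0];d=R.T@np.linalg.solve(K,[p[0],p[1],1]);return -R.T@t,d/np.linalg.norm(d)
E
python3 - <<'E'
from h import *
for z in(.135,.15,.161): print(atz(wray("w1","key_grip"),z))
a=atz(wray("w1",p=(316,127)),.15);b=atz(wray("w1",p=(316.5,211)),.15);d=a-b
print(a,b,(a+b)/2,np.linalg.norm(d),np.degrees(np.arctan2(d[1],d[0]))-90)
print(atz(wray("w1","key_hanger"),0),tri([wray("w1","key_grip"),ray("top",(323.3,191))]))
go([.468,-.294,.28])
E
```

```text
[ 0.46921924 -0.29591632  0.135     ]
[ 0.46855855 -0.29306403  0.15      ]
[ 0.46807404 -0.29097235  0.161     ]
[ 0.45697286 -0.24000581  0.15      ] [ 0.47941703 -0.34435615  0.15      ] [ 0.46819495 -0.29218098  0.15      ] 0.10673675829063772 12.138525106536534
[ 0.46857429 -0.28749113  0.        ] (array([ 0.46819318, -0.2936977 ,  0.14398143]), [0.8, 0.8])
pos [ 0.4673 -0.2945  0.3613] psi 101.86 tilt [-1.e-04 -1.e-04 -1.e+00] F [-1.2 -0.4  0.6] t 2.65 q7 0.62
shift [0.0004 0.0008 0.0813] turn 0.0
```

{"fn": "servo_tool", "kwargs": {
  "rows": [
    [-0.04,0,0.02,0],
    [-0.08,0.001,0.05,0],
    [-0.08,0.001,0.05,0],
    [-0.08,0.001,0.05,0]
  ]
}}

```text
t: 3.05
eef_pos: [0.4846, -0.3726, 0.3096]
eef_rot: [-0.002, 0.63, 0.776, 0.0]
contact_force: [0.3, 0.6, 0.7]
finger_gap: 0.999
grasp_force: 0.0
```

```bash
python3 look.py w2 key_grip key_hanger hook_seat key_feather
python3 - <<'E'
from h import *
for n in("key_grip","key_hanger","hook_seat","key_feather"):
    try:print(n,tri([wray("w1",n),wray("w2",n)]))
    except Exception as e: print(n,e)
im=cv2.imread("pics/w2.png");cv2.imwrite("pics/w2c.png",cv2.resize(im[20:200,220:440],None,fx=3,fy=3,interpolation=2))
E
```

```text
key_grip [(array([317.5, 101.6]), 0.87)]
key_hanger [(array([315.8, 106. ]), 0.93), (array([197.5, 274.6]), 0.48)]
hook_seat [(array([313.6, 100.9]), 0.96)]
key_feather [(array([302.2, 107. ]), 0.57), (array([311.8, 108.8]), 0.38)]
pos [ 0.4859 -0.3711  0.3128] psi 102.05 tilt [ 0.0018 -0.0014 -1.    ] F [ 0.1  0.7 -0.6] t 3.3 q7 0.69
shift [ 0.0791 -0.0013 -0.0474] turn 0.001
key_grip (array([ 0.46906054, -0.29112133,  0.15927836]), [0.9, 0.9])
key_hanger (array([ 0.468755  , -0.28994483, -0.01924071]), [0.4, 0.4])
hook_seat (array([ 0.46537302, -0.29016706,  0.13606778]), [0.4, 0.4])
key_feather (array([ 0.45364558, -0.29711336,  0.07526454]), [1.4, 1.4])
```

View pics/w2c.png

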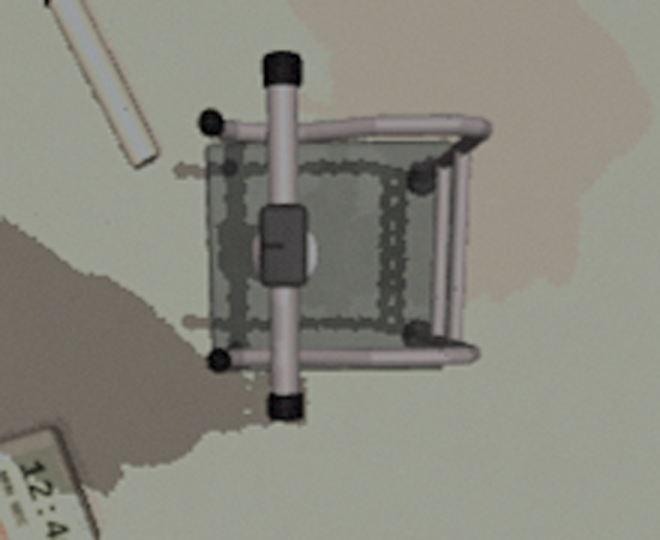

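Run:
```python
from h import *
a=atz(wray("w2",p=(314,42.7)),.15);b=atz(wray("w2",p=(315.3,155.3)),.15);d=a-b
print(a,b,(a+b)/2,np.linalg.norm(d),np.degrees(np.arctan2(d[1],d[0]))-90)
c=atz(wray("w2",p=(220+283/3,20+245/3)),.161);print("blocktop",c, atz(wray("w2","key_grip"),.15))
go([.4685,-.2925,.131],102.2)
```

```text
[ 0.4556087  -0.23921153  0.15      ] [ 0.47888822 -0.34363178  0.15      ] [ 0.46724846 -0.29142166  0.15      ] 0.10698376176872346 12.568028519056895
blocktop [ 0.46698892 -0.29170811  0.161     ] [ 0.46995109 -0.2905327   0.15      ]
pos [ 0.4859 -0.3711  0.3128] psi 102.05 tilt [ 0.0018 -0.0014 -1.    ] F [ 0.1  0.7 -0.6] t 3.3 q7 0.69
shift [ 0.0808 -0.0009  0.1816] turn -0.0025
```

{"fn": "servo_tool", "kwargs": {
  "rows": [
    [0.04,-0.001,0.0,-0.005],
    [0.0815,-0.0015,0.0,-0.005],
    [0.0815,-0.0015,0.03,-0.005],
    [0.0815,-0.0015,0.06,-0.005],
    [0.0815,-0.0015,0.09,-0.005],
    [0.0815,-0.0015,0.09,-0.005],
    [0.0815,-0.0015,0.09,-0.005]
  ],
  "fingers": 65
}}

```text
t: 4.0
eef_pos: [0.4674, -0.2924, 0.2224]
eef_rot: [0.001, 0.627, 0.779, 0.0]
contact_force: [0.4, 0.8, 1.2]
finger_gap: 0.651
grasp_force: 0.0
```

```bash
python3 look.py w3 key_grip
python3 - <<'E'
from h import *
go([.468,-.292,.131],102.3)
for t in("w1","w2"):print(tri([wray(t,"key_grip"),wray("w3","key_grip")]))
print(atz(wray("w3","key_grip"),.15))
E
```

```text
key_grip [(array([319.6, 207.6]), 0.93)]
pos [ 0.4681 -0.293   0.2235] psi 102.28 tilt [ 0.003 -0.002 -1.   ] F [ 0.4 -0.5  0.4] t 4.1 q7 0.56
shift [-0.0013 -0.     -0.1365] turn 0.0048
pos [ 0.4681 -0.293   0.2235] psi 102.28 tilt [ 0.003 -0.002 -1.   ] F [ 0.4 -0.5  0.4] t 4.1 q7 0.56
shift [ 0.0012 -0.0002  0.0925] turn -0.0004
(array([ 0.47008941, -0.29294851,  0.14798462]), [1.5, 1.5])
(array([ 0.47047149, -0.29059035,  0.15419607]), [0.5, 0.5])
[ 0.47135274 -0.29180306  0.15      ]
```

View pics/w3.png

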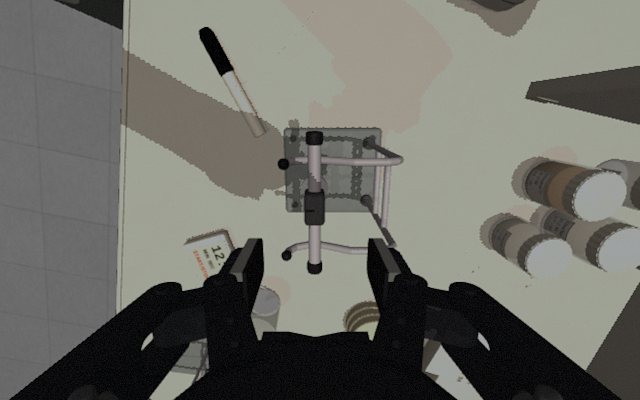

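{"fn": "servo_tool", "kwargs": {
  "rows": [
    [0.001,0,0.03,0],
    [0.001,0,0.06,0],
    [0.001,0,0.08,0],
    [0.001,0,0.0925,0],
    [0.001,0,0.0925,0],
    [0.001,0,0.0925,0]
  ]
}}

```text
t: 4.7
eef_pos: [0.4676, -0.2921, 0.13]
eef_rot: [0.001, 0.628, 0.779, 0.0]
contact_force: [-0.3, -0.5, 0.7]
finger_gap: 0.647
grasp_force: 0.0
```

{"fn": "servo_tool", "kwargs": {
  "rows": [
    [0,0,0,0],
    [0,0,0,0],
    [0,0,0,0],
    [0,0,0,0],
    [0,0,0,0],
    [0,0,0,0],
    [0,0,0,0],
    [0,0,0,0]
  ],
  "fingers": 0,
  "grip_force": 90
}}

```text
t: 5.5
eef_pos: [0.4672, -0.292, 0.1298]
eef_rot: [0.001, 0.628, 0.779, -0.0]
contact_force: [-0.1, 0.0, 6.1]
finger_gap: 0.175
grasp_force: 87.6
```

{"fn": "servo_tool", "kwargs": {
  "rows": [
    [0,0,-0.01,0],
    [0,0,-0.03,0],
    [0,0,-0.06,0],
    [0,0,-0.1,0],
    [0,0,-0.14,0],
    [0,0,-0.17,0],
    [0,0,-0.17,0],
    [0,0,-0.17,0]
  ]
}}

```text
t: 6.3
eef_pos: [0.4664, -0.2915, 0.2991]
eef_rot: [0.0, 0.628, 0.779, -0.0]
contact_force: [0.3, 0.2, -2.0]
finger_gap: 0.173
grasp_force: 87.8
```

Run:
```python
from h import *
cv2.imwrite("pics/top_l.png",r.read_camera("top"))
go([.53,-.04,.30],90)
```

```text
pos [ 0.4658 -0.2913  0.2978] psi 102.26 tilt [-1.7e-03  8.0e-04 -1.0e+00] F [-0.   0.6 -2.2] t 6.35 q7 0.6
shift [ 0.2319  0.116  -0.0021] turn 0.2139
```

{"fn": "servo_tool", "kwargs": {
  "rows": [
    [0.03,0.015,0,0.03],
    [0.07,0.035,0,0.07],
    [0.11,0.055,0,0.1],
    [0.15,0.075,0,0.15],
    [0.19,0.095,0,0.18],
    [0.22,0.11,0,0.21],
    [0.232,0.116,0,0.214],
    [0.232,0.116,0,0.214],
    [0.232,0.116,0,0.214]
  ]
}}

```text
t: 7.25
eef_pos: [0.53, -0.0411, 0.2973]
eef_rot: [-0.001, 0.707, 0.707, -0.001]
contact_force: [-0.1, 0.3, -1.7]
finger_gap: 0.166
grasp_force: 87.7
```

```bash
python3 look.py w4 hub_mouth key_grip centrifuge key_feather
python3 - <<'E'
from h import *
print(atz(wray("w4","hub_mouth"),.105), tri([wray("w4","hub_mouth"),ray("top",(197.4,166.8))]))
E
```

```text
hub_mouth [(array([316.1, 104.3]), 0.92)]
key_grip [(array([317. , 269.5]), 0.71)]
centrifuge [(array([318. , 107.6]), 0.56)]
key_feather [(array([301. , 216.8]), 0.9)]
pos [ 0.5305 -0.0416  0.2985] psi 89.87 tilt [-5.e-04 -3.e-04 -1.e+00] F [-0.2  0.7 -1.2] t 7.5 q7 -0.12
shift [-0.2525 -0.062  -0.0614] turn -0.2117
[0.53110103 0.04033871 0.105     ] (array([0.53147687, 0.04060769, 0.08765225]), [0.5, 0.5])
```

View pics/w4.png

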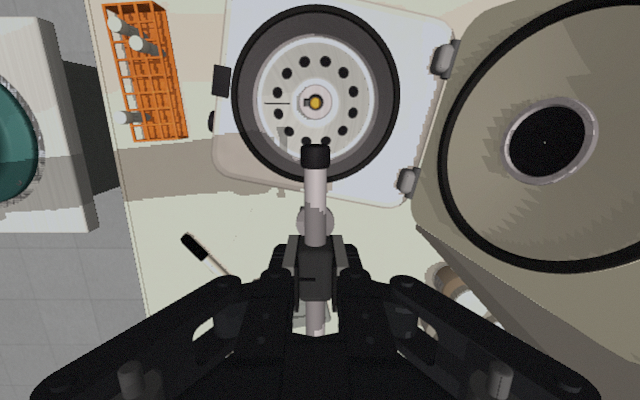

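Run:
```python
import cv2
im=cv2.imread("pics/w4.png");cv2.imwrite("pics/w4c.png",cv2.resize(im[60:150,255:375],None,fx=6.5,fy=6.5,interpolation=2))
```

```text
(no output)
```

View pics/w4c.png

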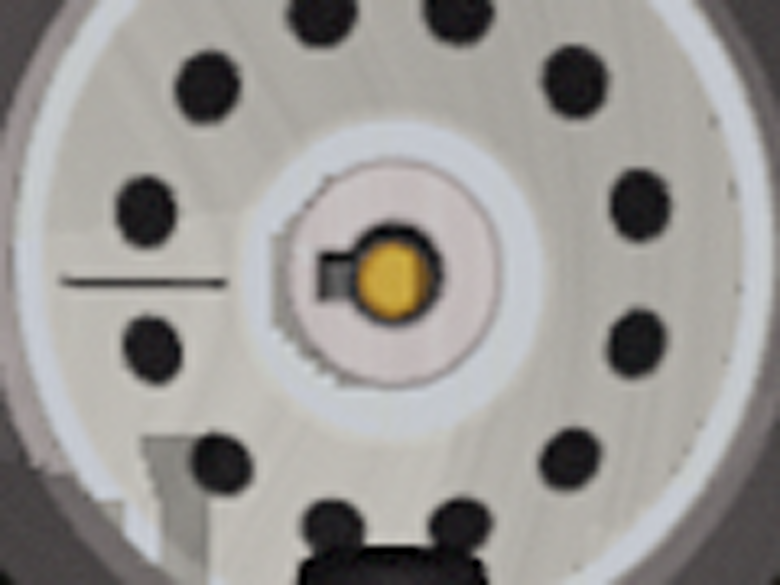

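{"fn": "servo_tool", "kwargs": {
  "rows": [
    [-0.02,-0.03,0,-0.01],
    [-0.02,-0.06,0,-0.02],
    [-0.02,-0.06,0,-0.02],
    [-0.02,-0.06,0,-0.02]
  ]
}}

```text
t: 7.9
eef_pos: [0.4708, -0.061, 0.2993]
eef_rot: [0.001, 0.701, 0.714, 0.0]
contact_force: [0.6, 0.3, -0.0]
finger_gap: 0.171
grasp_force: 88.3
```

```bash
python3 look.py w5 hub_mouth
python3 - <<'E'
from h import *
rs=[]
for t in("w4","w5"):
    im=cv2.imread(f"pics/{t}.png");h=cv2.cvtColor(im,cv2.COLOR_BGR2HSV).astype(int)
    p0=json.load(open(t+".json"))["hub_mouth"][0][0]
    m=((h[...,1]>110)&(h[...,2]>90)).astype(np.uint8);yy,xx=np.indices(m.shape);m[(xx-p0[0])**2+(yy-p0[1])**2>20**2]=0
    v,u=np.nonzero(m);p=(u.mean(),v.mean());print(t,p0,"gold",p,len(u),u.min(),u.max(),v.min(),v.max())
    rs.append(wray(t,p=p));print(atz(rs[-1],.081))
print(tri(rs),tri([wray("w4","hub_mouth"),wray("w5","hub_mouth")]))
print("hub eye w4",atz(wray("w4",p=(315.6,101.7)),.105))
for z in(.08,.09,.1):
    a=atz(wray("w4",p=(255+150/6.5,60+280/6.5)),z);b=atz(wray("w4",p=(255+638/6.5,60+274/6.5)),z);d=b-a
    l=atz(wray("w4",p=(255+144/6.5,60+282/6.5)),z);print("holes",(a+b)/2,np.degrees(np.arctan2(d[1],d[0])),"line dir",np.degrees(np.arctan2(*( ((a+b)/2-l)[1::-1]))))
c=atz(wray("w4",p=(315,156)),.3165);print("cap",c,c[:2]-[.5302,-.0413])
im=cv2.imread("pics/w5.png");x,y=map(int,json.load(open("w5.json"))["hub_mouth"][0][0]);print(x,y)
a=cv2.resize(im[max(0,y-45):y+45,x-60:x+60],None,fx=5,fy=5,interpolation=2)
b=cv2.resize(cv2.imread("pics/w4.png")[130:320,265:365],(250,450),interpolation=2)
cv2.imwrite("pics/w5c.png",np.hstack([cv2.resize(a,(530,450)) ,b]))
E
```

```text
hub_mouth [(array([367. ,  87.2]), 0.73)]
pos [ 0.4716 -0.0604  0.2992] psi 91.12 tilt [ 0.0013 -0.     -1.    ] F [ 0.9 -0.5 -0.9] t 8.0 q7 -0.0
shift [-0.2334 -0.0081 -0.0608] turn -0.1898
w4 [316.1, 104.3] gold (np.float64(314.7920792079208), np.float64(102.5049504950495)) 101 310 320 97 108
[0.52956182 0.04314351 0.081     ]
w5 [367.0, 87.2] gold (np.float64(365.6703296703297), np.float64(85.23076923076923)) 91 360 371 80 91
[0.52944396 0.04363726 0.081     ]
(array([0.52948309, 0.0433747 , 0.08123429]), [0.3, 0.3]) (array([0.53106894, 0.04124928, 0.081893  ]), [0.2, 0.2])
hub eye w4 [0.53054024 0.04308633 0.105     ]
holes [0.53050819 0.04305604 0.08      ] 0.6976830063005638 line dir 1.1168360246637286
holes [0.53051529 0.04268163 0.09      ] 0.6976830063005625 line dir 1.1168360246637192
holes [0.5305224  0.04230722 0.1       ] 0.6976830063005658 line dir 1.1168360246637246
cap [0.53045044 0.01234389 0.3165    ] [0.00025044 0.05364389]
367 87
```

View pics/w5c.png

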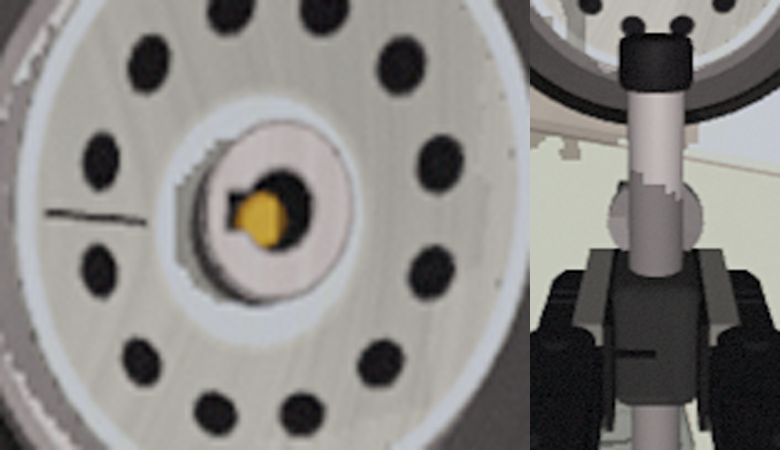

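Run:
```python
from h import *
go([.530,.0432,.195],90.9)
```

```text
pos [ 0.4716 -0.0604  0.2992] psi 91.12 tilt [ 0.0013 -0.     -1.    ] F [ 0.9 -0.5 -0.9] t 8.0 q7 -0.0
shift [0.1025 0.0603 0.1042] turn 0.0039
```

{"fn": "servo_tool", "kwargs": {
  "rows": [
    [0.04,0.024,0,0.004],
    [0.08,0.048,0,0.004],
    [0.1025,0.06,0,0.004],
    [0.1025,0.06,0.03,0.004],
    [0.1025,0.06,0.06,0.004],
    [0.1025,0.06,0.09,0.004],
    [0.1025,0.06,0.104,0.004],
    [0.1025,0.06,0.104,0.004],
    [0.1025,0.06,0.104,0.004]
  ]
}}

```text
t: 8.9
eef_pos: [0.5297, 0.0438, 0.1955]
eef_rot: [0.0, 0.701, 0.713, 0.001]
contact_force: [-0.4, 0.4, -1.1]
finger_gap: 0.174
grasp_force: 88.4
```

```bash
python3 look.py w6 key_feather
python3 - <<'E'
from h import *
P=[]
for i in range(6):
    r.read_camera("scene");P.append(r.observe()["eef_pos"])
print(np.mean(P,0),np.std(P,0));go([.530,.0432,.195],90.9)
im=r.read_camera("scene");cv2.imwrite("pics/s6.png",im)
a=cv2.resize(cv2.imread("pics/w6.png")[60:320,200:440],(480,520),interpolation=2)
x,y=proj("scene",np.array([.53,.043,.13])).astype(int);print(x,y)
b=cv2.resize(im[y-65:y+65,x-39:x+39],(312,520),interpolation=2)
cv2.imwrite("pics/c6.png",np.hstack([a,b]))
E
```

```text
key_feather [(array([298.9, 216.8]), 0.81)]
pos [0.53   0.0437 0.1963] psi 90.91 tilt [ 2.9e-03  2.0e-04 -1.0e+00] F [-0.2  0.  -0.6] t 9.0 q7 -0.36
shift [-0.3366 -0.0669 -0.1639] turn -0.1936
[0.52938229 0.04340441 0.19583877] [3.15265354e-04 7.82076054e-05 3.47511206e-04]
pos [0.529  0.0433 0.1953] psi 90.91 tilt [ 1.e-03 -2.e-04 -1.e+00] F [ 0.4 -0.1 -0.2] t 9.3 q7 -0.36
shift [-0.0002  0.001   0.0003] turn 0.0001
277 161
```

View pics/c6.png

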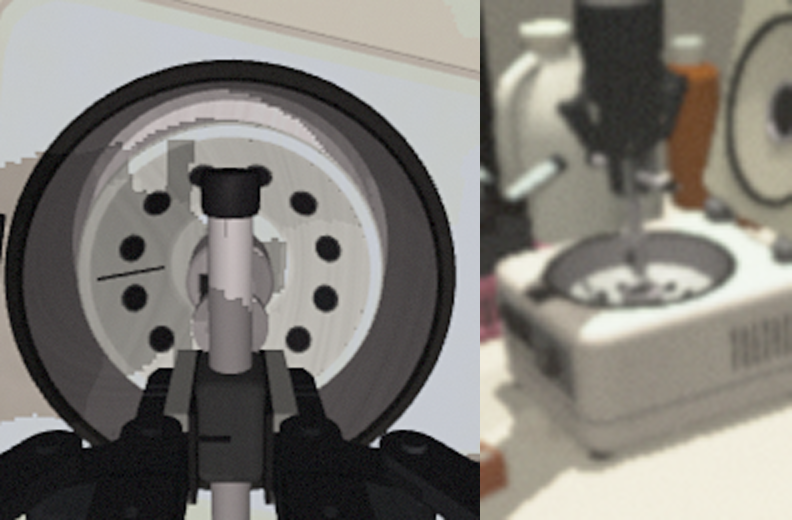

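{"fn": "servo_tool", "kwargs": {
  "rows": [
    [0,0.0006,0.005,0],
    [0,0.0006,0.01,0],
    [0,0.0006,0.014,0],
    [0,0.0006,0.018,0],
    [0,0.0006,0.021,0],
    [0,0.0006,0.021,0],
    [0,0.0006,0.021,0]
  ]
}}

```text
t: 10.05
eef_pos: [0.5293, 0.0435, 0.1737]
eef_rot: [-0.0, 0.701, 0.713, -0.0]
contact_force: [-0.1, 0.6, -1.9]
finger_gap: 0.174
grasp_force: 88.4
```

{"fn": "servo_tool", "kwargs": {
  "rows": [
    [0,0.0003,0.003,0],
    [0,0.0003,0.006,0],
    [0,0.0003,0.008,0],
    [0,0.0003,0.01,0],
    [0,0.0003,0.01,0],
    [0,0.0003,0.01,0]
  ]
}}

```text
t: 10.65
eef_pos: [0.5296, 0.0435, 0.1637]
eef_rot: [-0.0, 0.701, 0.713, -0.0]
contact_force: [1.0, -0.3, -0.9]
finger_gap: 0.174
grasp_force: 88.3
```

{"fn": "servo_tool", "kwargs": {
  "rows": [
    [0,0,0.003,0],
    [0,0,0.006,0],
    [0,0,0.009,0],
    [0,0,0.012,0],
    [0,0,0.012,0],
    [0,0,0.012,0]
  ]
}}

```text
t: 11.25
eef_pos: [0.5303, 0.0435, 0.1523]
eef_rot: [0.001, 0.701, 0.713, 0.0]
contact_force: [0.1, -0.1, 6.1]
finger_gap: 0.174
grasp_force: 89.4
```

{"fn": "servo_tool", "kwargs": {
  "rows": [
    [0,0,0.002,0],
    [0,0,0.004,0],
    [0,0,0.005,0],
    [0,0,0.006,0],
    [0,0,0.006,0],
    [0,0,0.006,0]
  ]
}}

```text
t: 11.85
eef_pos: [0.5305, 0.0434, 0.147]
eef_rot: [0.001, 0.701, 0.713, 0.001]
contact_force: [-1.6, -0.9, 10.1]
finger_gap: 0.169
grasp_force: 90.0
```

{"fn": "servo_tool", "kwargs": {
  "rows": [
    [0,0,0.001,0],
    [0,0,0.0015,0],
    [0,0,0.0015,0],
    [0,0,0.0015,0]
  ]
}}

```text
t: 12.25
eef_pos: [0.5306, 0.0434, 0.147]
eef_rot: [0.001, 0.702, 0.713, 0.0]
contact_force: [-4.9, -2.0, 21.2]
finger_gap: 0.173
grasp_force: 92.1
```

{"fn": "servo_tool", "kwargs": {
  "rows": [
    [0,-0.0007,0,0],
    [0,-0.0007,0.0005,0],
    [0,-0.0007,0.0005,0],
    [0,-0.0007,0.0005,0]
  ]
}}

```text
t: 12.65
eef_pos: [0.5306, 0.0434, 0.1469]
eef_rot: [0.002, 0.702, 0.713, 0.001]
contact_force: [-4.8, -2.0, 23.9]
finger_gap: 0.173
grasp_force: 92.3
```

Run:
```python
from h import *
im=r.read_camera("wrist");P=[];F=[]
for i in range(5):
    r.read_camera("scene");s=r.observe();P.append(s["eef_pos"]);F.append(np.r_[s["contact_force"],s["wrist_torque"]])
print(np.mean(P,0),np.mean(F,0).round(2))
go([.53,.043,.147],90.9)
cv2.imwrite("pics/w7.png",cv2.resize(im[110:310,210:430],None,fx=3,fy=3,interpolation=2))
```

```text
[0.53058899 0.04342175 0.14694624] [-4.970e+00 -1.660e+00  2.351e+01 -4.200e-01  1.290e+00  1.000e-02]
pos [0.5306 0.0435 0.1469] psi 90.9 tilt [ 0.0038 -0.0014 -1.    ] F [-5.1 -1.4 23.5] t 12.95 q7 -0.4
shift [-0.0004 -0.0006 -0.0001] turn 0.0001
```

View pics/w7.png

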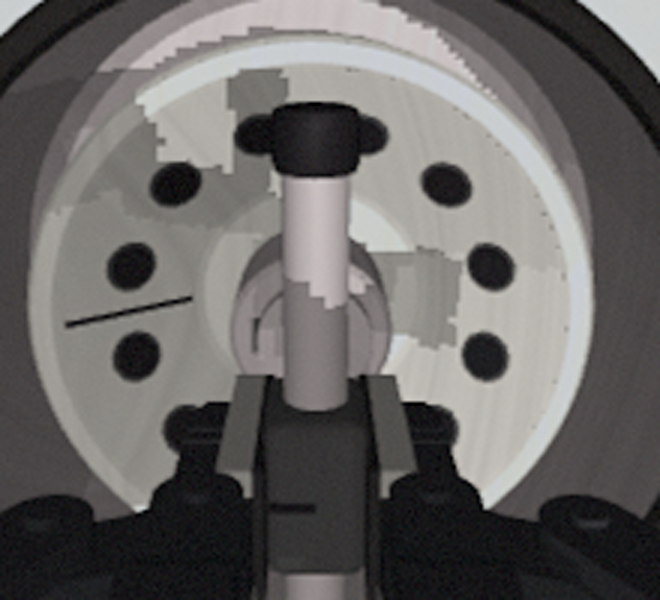

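```bash
python3 -c "
from cell import r
print(r.finish_job())"
```

```text
the job is handed in; nothing more can be done
None
```

The rotor key is in the hub with its feather in the keyway and the collar down on the hub face. The gripper is still holding it there with about 23 N of downward push. I handed the job in at about 13 s; the timer, marker and beaker were never touched, and no verdict came back.

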